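Slide the sample tin into the filling bay and start it

ROBOT

A 6-joint arm with a two-finger parallel gripper is mounted at the origin on the work surface. World frame = base frame: x ahead of the robot, y to its left, z up, the work surface at z = 0. Lengths are in mm, angles in rad, forces in N, time in s.
With the tool pointing down it reaches from about 350 to 975 mm from the base axis. Payload 7.1 kg.
Tool frame: the origin (TCP) lies at the very end of the fingers, on their centre line; the grasp point (between the pads) lies 19 mm behind it; y points along the fingers, x is the direction in which the jaws open and shut, and the axes are right-handed (so a half turn about y gives the same grasp; the last joint's range is limited). The gripper opens to 88 mm and grips with 3 to 60 N. Pads are 20 mm wide; open, the fingers measure 115 mm over their backs; the gripper's body (75 mm by 178 mm) begins 61 mm behind the grasp point.
Start: joints at [1.213, 0.423, 1.63, -0, 1.089, -0.019], TCP at [207.69, 589.465, 222.675] pointing down, gripper open.
Joint ranges: [-3, 3], [-0.9, 2.11], [0.09, 2.58], [-1.31, 4.45], [0.11, 2.69], [-2.54, 2.54]. Speed limits (rad/s): [2.39, 2.39, 3.01, 3.14, 3.14, 3.14].

INTERFACE

Orientations are given as a rotation vector (axis times angle).
In Python, from workcell import ctrl gives the robot as it stands. The module is installed in compiled form; this text tells all that it offers.
- The arm moves only by the tool jog_arm, never from a script. Its argument "steps" is a list of rows, each an object with "turn": the turn, a rotation vector about the world's x, y, z scaled (see below), a list of three; "dp": the shift along the world's x, y, z scaled (see below), a list of three; "claw": the opening, from 0 (shut) to 1 (fully open). In form: [{"turn": [wx, wy, wz], "dp": [x, y, z], "claw": claw}, ...]. A call has 1 to 12 rows; each row is the pose to reach, as a shift and turn from the pose measured when the call began, turning the shorter way round; what a row does not reach only later rows make up. The controller multiplies each number of a shift by 80 mm and each number of a turn by pi rad. A row lasts 1/12 s, in which the tool goes at most 41.7 mm and 7.16 degrees, less where a joint would pass 70% of its speed; a pose out of reach is approached as far as the arm can. A call with a number of a shift or a turn outside -1 to 1 is refused whole. A call with a gripper value outside its range is refused whole. The fingers move at their own pace and stop on an object; the grip force is fixed at half the most. Time passes only in rows, so rows that repeat a pose let the fingers close. It gives the time, the measured TCP pose, the force and the opening at its end, in the units of the state.
- ctrl.get_obs(): the state, without advancing time (a new reading comes with each control period).
- ctrl.get_image(name): name is "side" or "top"; returns a dict with "img" (384x512x3 uint8, red, green, blue), "range_z" (384x512 float32, mm along the optical axis (not along the pixel's ray), 0 where there is no reading), "fovy" (degrees; the focal length in pixels is half the picture's height over the tangent of half this angle, whatever the lens; pixels are square), "cx", "cy" (the principal point, pixels), "camera_from_world" (4x4, takes a point from world to camera coordinates). Camera axes: x right, y down, z forward; pixel columns grow to the right and rows downward; lengths in mm; the calibration is good to about 2 mm. A picture is of the moment at which its call begins.
- ctrl.close_job(): hands the job in, once; it reports no verdict.
The state is a dict: "t": time; "qpos": joint angles; "qvel": joint speeds; "joint_torque": joint torques, N m; "ee_pos": TCP position; "orientation": TCP orientation; "ft_force": force on the tool from outside, world axes, zero at the start; "moment": the same for the moment, N m; "width": finger opening in mm.
Only numpy, scipy, OpenCV 4.12 (cv2) and the standard library are available. Lean on these libraries where they do the work, as an engineer would, in place of code of your own. Each camera call takes 0.05 s, during which the arm holds its last target.

TASK

Push the wide, shallow paint tin across the bench and in through the narrow gap between the two steel posts of the filling bay, until it sits fully home against both faces of the V-shaped stop; keep it standing on the bench all the way, never lifting or tipping it. Only once it is home, press the start button on the little box beside the bay all the way down and let it go. Leave the tin home and all the other things on the bench where they stand.

Things in the scene. Friction and masses are not known exactly. Their poses are not given: they have to be found in the camera images.
- tin: the round shallow paint tin, closed, bare steel with a plain paper band: 82 mm diameter, 50 mm tall, 0.25 to 0.5 kg, loose, standing on the bench. Origin at the centre of its underside (z axis up). It slides with ordinary friction (a few N).
- bay: the filling bay, a metal fixture fixed to the bench: two posts, then two low bars (12 mm high, inner faces 50 mm either side of the centre line, from x = 0 to 115 mm) leading to a V-shaped stop. Origin on the bench midway between the posts; x is level and points the way the tin goes in, from gap to stop; z up. The floor inside is the bare bench, with no step.
- bay_gate (a point): the middle of the gap, on the bench (same point as the bay's origin). The two round steel posts are 18 mm thick and 55 mm tall, centred at the bay's y = +54 and -54 mm: the gap is 90 mm wide. Each has a flat foot 34 mm along x and 6 mm high, from 50 to 86 mm off the centre line.
- bay_home (a point): point on the bench under the tin's centre when the tin touches both plates of the V-shaped stop: 75 mm past the gap on the bay's x axis. The plates are 35 mm high, 8 mm thick, 60 mm long, at 45 degrees to x, opening towards the gap.
- start_top (a point): centre of the top of the start button: a round grey push button 32 mm across in a black collar, on top of a small grey box (70 mm along the bay's x, 60 mm along its y, 30 mm high) fixed to the bay at its x = 45 mm, y = -120 mm; its top is 52 mm above the bench when up, the collar (48 mm across) 42 mm; it is pressed straight down
- start (a joint): travel of the start button: 0 = up, 0.006 m = all the way down; sprung, about 4 N holds it fully down, comes up by itself
- pot: small closed sample pot, 48 mm across, 50 mm tall, standing about 120 mm beyond the tin (away from the robot); leave alone. Origin at the centre of its underside
- cup: open white mixing cup, 72 mm across, 75 mm tall, beside the bay on the robot's side; leave alone. Origin at the centre of its underside
- lid: loose flat steel lid, 60 mm across, 6 mm thick, on the bench by the near post, on the robot's side; leave alone. Origin at the centre of its underside
- litre: tall litre tin, 100 mm across, 125 mm tall, towards the far edge; leave alone. Origin at the centre of its underside
- thinner: bottle, 66 mm across, 160 mm tall, towards the far edge; leave alone. Origin at the centre of its underside
- brush: paint brush about 200 mm long, lying towards the far edge; leave alone
- stick: flat wooden stirring stick, 200 x 22 x 5 mm, lying to the right of the tin (robot's view); leave alone. Origin at the centre of its underside

How it is judged:
By the outcome, as a careful person would: the job done as asked, in the order asked, and still so for the second after the job is handed in, with the robot touching nothing.
It also fails if it takes over 59 s, if anything falls off the work surface, if the arm or the gripper's body presses on something with over 40 N, if the wrist force passes 120 N, or if a joint passes its speed limit or range.

## Working session

There is one attempt and no reset: what is moved stays moved. The work goes in short steps, Python scripts to look and compute and a tool call to move; the robot and the scene stay as the last step left them, time stands still between calls to the robot, and variables do not carry over. Pictures are saved under pics/ and viewed, and the job is handed in when it is done.

Besides the shell and the picture viewer there is one more tool, called after "Call:" as name(argument=value, ...), one argument or row to a line, values as JSON. jog_arm: Moves the arm, as the interface text tells. Its arguments: {"type":"object","properties":{"steps":{"type":"array","items":{"type":"object","properties":{"turn":{"type":"array","items":{"type":"number"}},"dp":{"type":"array","items":{"type":"number"}},"claw":{"type":"number"}}}}},"required":["steps"]}

```bash
mkdir -p pics; cat > h.py <<'E'
import numpy as np,cv2
from workcell import ctrl
def cap(n,tag):
    d=ctrl.get_image(n); cv2.imwrite(f'pics/{tag}.png',d['img'][:,:,::-1]); np.savez(f'pics/{tag}.npz',**d); return d
def cloud(d):
    h,w=d['range_z'].shape; f=h/2/np.tan(np.radians(d['fovy'])/2); z=d['range_z'].astype(float)
    u,v=np.meshgrid(np.arange(w),np.arange(h))
    P=np.stack([(u-d['cx'])/f*z,(v-d['cy'])/f*z,z],-1); T=np.linalg.inv(d['camera_from_world'])
    return P@T[:3,:3].T+T[:3,3]
def load(tag): return dict(np.load(f'pics/{tag}.npz'))
E
python3 - <<'E'
from h import *
print(ctrl.get_obs())
for n in('top','side'):
    d=cap(n,n+'0'); print(n,d['fovy'],np.linalg.inv(d['camera_from_world']).round(2).tolist())
E
```

```text
{'t': 0.0, 'qpos': array([ 1.21300237e+00,  4.23860992e-01,  1.63067714e+00, -2.44266493e-05,
        1.08860716e+00, -1.89871293e-02]), 'qvel': array([-0.00041391, -0.00069183, -0.00045601,  0.0011879 , -0.00035686,
       -0.00153394]), 'joint_torque': array([-1.98927206e-03, -5.44620574e+01, -2.73663014e+01,  6.42256765e-02,
        2.27167964e-02, -1.34083111e-04]), 'ee_pos': array([207.50596505, 588.95804416, 221.89417537]), 'orientation': array([-1.35155736, -0.95517713,  0.95728215]), 'ft_force': array([-0.8427251 ,  0.05898381,  0.36989771]), 'moment': array([ 0.01835738, -0.01314229, -0.02375572]), 'width': 87.68138628152904}
top 47.58328349209622 [[0.01, -1.0, 0.08, 466.25], [-1.0, -0.01, -0.0, -72.07], [0.0, -0.08, -1.0, 1121.8], [0.0, 0.0, 0.0, 1.0]]
side 52.67237215553663 [[-0.99, -0.11, 0.11, 446.0], [-0.16, 0.73, -0.66, 613.21], [-0.01, -0.67, -0.74, 844.89], [0.0, 0.0, 0.0, 1.0]]
```

View pics/top0.png

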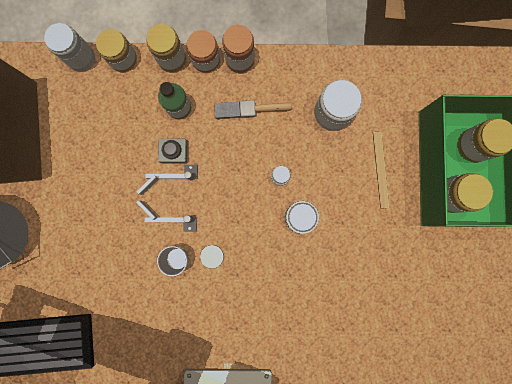

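View pics/side0.png

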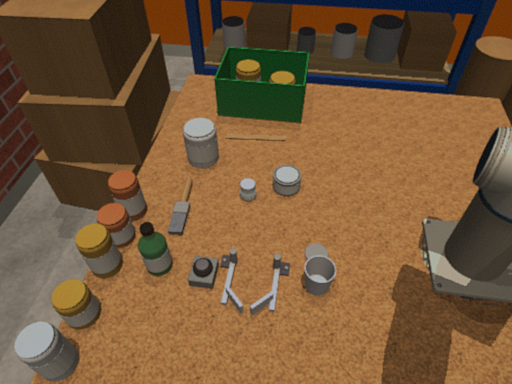

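The top view shows the tin at (302,217), the pot at (281,175), the posts at about (190,172) and (190,223), the V at about (145,197), the button at (172,150), the cup at (172,260) and the lid at (212,257). Next I'll measure them.

```bash
python3 - <<'E'
from h import *
d=load('top0'); P=cloud(d); Z=P[...,2]
def top(name,r,c,rad,z0,z1,D=None):
    s=np.s_[r-rad:r+rad,c-rad:c+rad]; q=P[s]; m=(q[...,2]>z0)&(q[...,2]<z1)
    m=m.astype(np.uint8); cs,_=cv2.findContours(m,cv2.RETR_EXTERNAL,cv2.CHAIN_APPROX_NONE)
    for k in sorted(cs,key=cv2.contourArea)[-1:]:
        p=np.array([q[v,u] for [[u,v]] in k]); (x,y),R=cv2.minEnclosingCircle(p[:,:2].astype(np.float32))
        mm=np.zeros_like(m);cv2.drawContours(mm,[k],-1,1,-1);w=q[(mm&m)>0]
        print(name,'circ',round(x,1),round(y,1),'D',round(2*R,1),'mean',w.mean(0).round(1),len(w))
top('tin',217,302,26,42,60)
top('pot',175,281,18,42,60)
top('postA',172,190,12,46,62)
top('postB',222,188,14,46,62)
top('btn',150,172,16,47,60)
top('box',150,172,20,25,36)
top('lid',257,212,18,3,12)
top('cup',260,172,24,65,85)
print('bench',np.median(Z[300:340,300:400]))
im=cv2.resize(d['img'][130:290,110:330,::-1],None,fx=3.5,fy=3.5,interpolation=cv2.INTER_CUBIC);cv2.imwrite('pics/z.png',im)
zz=np.clip(Z*2,0,255).astype(np.uint8)[130:290,110:330];cv2.imwrite('pics/zz.png',cv2.resize(zz,None,fx=3.5,fy=3.5,interpolation=0))
# bars: points z 8..16 , V: 28..40
for nm,(r0,r1,c0,c1),a,b in[('barA',(168,186,150,186),8,17),('barB',(210,228,150,184),8,17),('V1',(172,198,130,162),28,42),('V2',(197,224,130,162),28,42)]:
    q=P[r0:r1,c0:c1].reshape(-1,3);q=q[(q[:,2]>a)&(q[:,2]<b)]
    print(nm,len(q),cv2.fitLine(q[:,:2].astype(np.float32),cv2.DIST_HUBER,0,.01,.01).ravel().round(3), q[:,2].mean().round(1), q.min(0).round(0),q.max(0).round(0))
E
```

```text
tin circ 489.3 -181.2 D 82.0 mean [ 489.3 -180.9   50.5] 868
pot circ 595.0 -128.1 D 42.2 mean [ 594.9 -128.1   49.9] 233
postA circ 591.1 102.7 D 18.4 mean [590.5 102.2  54.2] 46
postB circ 483.2 102.0 D 17.7 mean [483.4 101.3  54.1] 44
btn circ 655.9 148.2 D 32.4 mean [656.3 147.8  51.5] 124
box circ 656.5 148.3 D 88.2 mean [654.1 146.2  29.7] 350
lid circ 389.2 41.4 D 66.0 mean [388.1  44.3   6.1] 403
cup circ 381.8 132.6 D 71.4 mean [380.9 137.4  73.1] 164
bench -0.2603728787413502
barA 155 [ 7.00000e-03 -1.00000e+00  5.91903e+02  1.57883e+02] 11.7 [568. 115.   8.] [613. 205.  16.]
barB 143 [2.60000e-02 1.00000e+00 4.80575e+02 1.59700e+02] 11.8 [464. 117.   8.] [504. 203.  16.]
V1 88 [  0.724  -0.69  567.925 208.807] 34.6 [545. 188.  29.] [591. 231.  40.]
V2 86 [  0.686   0.728 504.939 208.283] 34.6 [481. 184.  29.] [528. 232.  42.]
```

View pics/z.png

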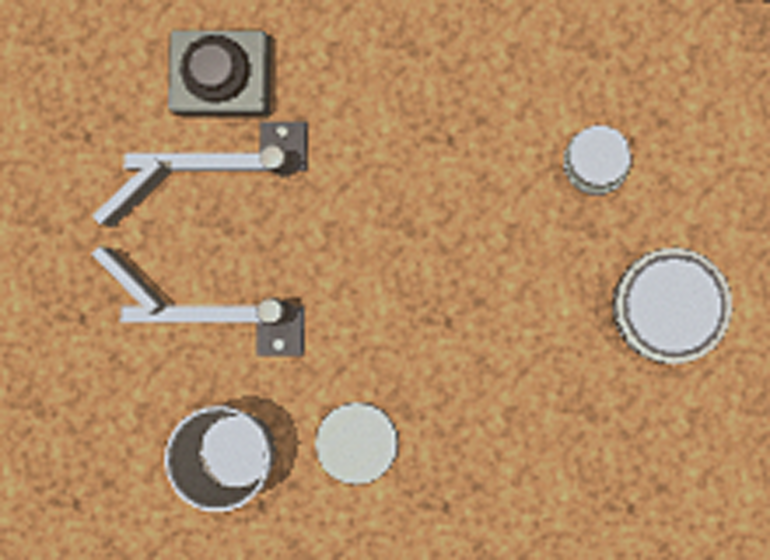

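View pics/zz.png

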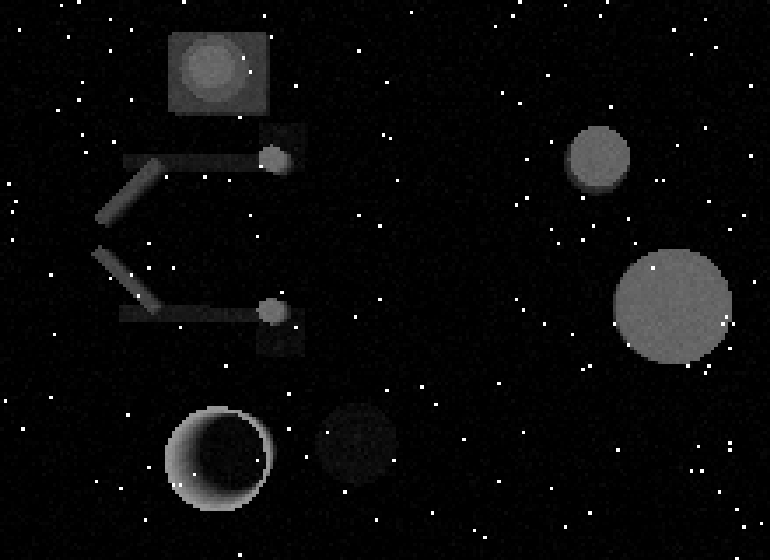

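```bash
python3 - <<'E'
from h import *
from scipy.spatial.transform import Rotation as R
o=ctrl.get_obs();r=R.from_rotvec(o['orientation']);print(r.as_matrix().round(4))
# targets: tool y = -z world; jaw x along bay y axis (+-)
for s in(1,-1):
    a=s*np.array([1,.0075,0]);a/=np.linalg.norm(a);y=np.array([0,0,-1.]);M=np.stack([a,y,np.cross(a,y)],1)
    print(s,((R.from_matrix(M)*r.inv()).as_rotvec()/np.pi).round(4))
E
```

```text
[[ 3.324e-01 -5.000e-04 -9.432e-01]
 [ 9.432e-01 -1.300e-03  3.324e-01]
 [-1.400e-03 -1.000e+00  0.000e+00]]
1 [ 3.000e-04 -4.000e-04 -3.898e-01]
-1 [4.000e-04 3.000e-04 6.102e-01]
```

Call:
jog_arm(
  steps=[
    {"dp": [0.33, -0.33, 0], "turn": [0, 0, -0.03], "claw": 0.5},
    {"dp": [0.67, -0.67, 0], "turn": [0, 0, -0.06], "claw": 0.5},
    {"dp": [1, -1, 0], "turn": [0, 0, -0.09], "claw": 0.5},
  ],
)

```text
t: 0.35
ee_pos: [287.7, 507.9, 221.4]
orientation: [-1.443, -0.737, 0.74]
ft_force: [0.8, 0.2, 0.3]
width: 71.4
```

Call:
jog_arm(
  steps=[
    {"dp": [0.33, -0.33, 0], "turn": [0, 0, -0.03], "claw": 0.5},
    {"dp": [0.67, -0.67, 0], "turn": [0, 0, -0.06], "claw": 0.5},
    {"dp": [1, -1, 0], "turn": [0, 0, -0.09], "claw": 0.5},
  ],
)

```text
t: 0.6
ee_pos: [368.5, 426.2, 221.1]
orientation: [-1.51, -0.514, 0.518]
ft_force: [-0.2, -0.4, -0.1]
width: 51.2
```

Call:
jog_arm(
  steps=[
    {"dp": [0.33, -0.33, 0], "turn": [0, 0, -0.03], "claw": 0.5},
    {"dp": [0.67, -0.67, 0], "turn": [0, 0, -0.06], "claw": 0.5},
    {"dp": [1, -1, 0], "turn": [0, 0, -0.09], "claw": 0.5},
  ],
)

```text
t: 0.85
ee_pos: [449.5, 344.5, 220.9]
orientation: [-1.552, -0.289, 0.294]
ft_force: [-0.4, 0.7, 0.2]
width: 44.2
```

Call:
jog_arm(
  steps=[
    {"dp": [0.1, -0.5, 0], "turn": [0, 0, -0.03], "claw": 0.5},
    {"dp": [0.2, -1, 0], "turn": [0, 0, -0.06], "claw": 0.5},
  ],
)

```text
t: 1.02
ee_pos: [466.3, 263.1, 220.5]
orientation: [-1.567, -0.137, 0.143]
ft_force: [0.5, -0.7, 0.2]
width: 43.9
```

Call:
jog_arm(
  steps=[
    {"dp": [0, -0.5, 0], "turn": [0, 0, -0.03], "claw": 0.5},
    {"dp": [0, -1, 0], "turn": [0, 0, -0.055], "claw": 0.5},
  ],
)

```text
t: 1.18
ee_pos: [466.3, 181.0, 220.0]
orientation: [-1.572, 0.003, 0.004]
ft_force: [0.4, 0.9, -0.2]
width: 44.0
```

Call:
jog_arm(
  steps=[
    {"dp": [0, -0.5, 0], "claw": 0.5, "turn": [0, 0, 0]},
    {"dp": [0, -1, 0], "claw": 0.5, "turn": [0, 0, 0]},
  ],
)

```text
t: 1.35
ee_pos: [465.6, 99.0, 219.8]
orientation: [-1.572, 0.004, 0.004]
ft_force: [0.8, -0.3, -0.4]
width: 43.5
```

Call:
jog_arm(
  steps=[
    {"dp": [0, -0.5, 0], "claw": 0.5, "turn": [0, 0, 0]},
    {"dp": [0, -1, 0], "claw": 0.5, "turn": [0, 0, 0]},
  ],
)

```text
t: 1.52
ee_pos: [464.9, 17.1, 219.7]
orientation: [-1.572, 0.004, 0.004]
ft_force: [1.0, 0.7, 1.0]
width: 44.0
```

Call:
jog_arm(
  steps=[
    {"dp": [0, -0.5, 0], "claw": 0.5, "turn": [0, 0, 0]},
    {"dp": [0, -1, 0], "claw": 0.5, "turn": [0, 0, 0]},
  ],
)

```text
t: 1.68
ee_pos: [464.1, -64.9, 219.6]
orientation: [-1.572, 0.004, 0.005]
ft_force: [1.2, 0.8, -1.1]
width: 44.1
```

Call:
jog_arm(
  steps=[
    {"dp": [0, -0.5, 0], "claw": 0.5, "turn": [0, 0, 0]},
    {"dp": [0, -1, 0], "claw": 0.5, "turn": [0, 0, 0]},
  ],
)

```text
t: 1.85
ee_pos: [463.4, -146.9, 219.5]
orientation: [-1.572, 0.004, 0.005]
ft_force: [0.8, 0.1, -0.2]
width: 44.0
```

Call:
jog_arm(
  steps=[
    {"dp": [0, -0.5, 0], "claw": 0.5, "turn": [0, 0, 0]},
    {"dp": [0, -1, 0], "claw": 0.5, "turn": [0, 0, 0]},
  ],
)

```text
t: 2.02
ee_pos: [462.7, -229.0, 219.3]
orientation: [-1.572, 0.005, 0.005]
ft_force: [0.7, 0.3, 0.5]
width: 44.0
```

```bash
python3 - <<'E'
from h import *
from scipy.spatial.transform import Rotation as R
o=ctrl.get_obs();r=R.from_rotvec(o['orientation']);print(o['ee_pos'],o['qpos'],r.as_matrix().round(4))
a=np.array([1,.0075,0]);a/=np.linalg.norm(a);y=np.array([0,0,-1.]);M=np.stack([a,y,np.cross(a,y)],1)
print(((R.from_matrix(M)*r.inv()).as_rotvec()/np.pi).round(4))
E
```

```text
[ 462.65790375 -229.01140412  219.34118477] [-0.48054306  0.27042432  1.86803028 -0.00422292  1.00793941 -0.47835222] [[ 1.0e+00 -5.9e-03 -1.0e-04]
 [ 1.0e-04 -9.0e-04  1.0e+00]
 [-5.9e-03 -1.0e+00 -9.0e-04]]
[ 0.0003 -0.0019  0.0024]
```

Call:
jog_arm(
  steps=[
    {"dp": [0.33, -0.26, -0.3], "turn": [0, -0.002, 0.002], "claw": 0.5},
    {"dp": [0.33, -0.26, -0.7], "turn": [0, -0.002, 0.002], "claw": 0.5},
    {"dp": [0.33, -0.26, -1], "turn": [0, -0.002, 0.002], "claw": 0.5},
    {"dp": [0.33, -0.26, -1], "turn": [0, -0.002, 0.002], "claw": 0.5},
  ],
)

```text
t: 2.35
ee_pos: [485.9, -248.8, 134.6]
orientation: [-1.568, 0.002, 0.01]
ft_force: [-0.0, -0.1, -0.6]
width: 43.8
```

Call:
jog_arm(
  steps=[
    {"dp": [0, 0, -0.5], "turn": [0, 0, 0], "claw": 0.5},
    {"dp": [0, 0, -1], "turn": [0, 0, 0], "claw": 0.5},
    {"dp": [0, 0, -1], "turn": [0, 0, 0], "claw": 0.5},
  ],
)

```text
t: 2.6
ee_pos: [481.8, -246.4, 49.1]
orientation: [-1.562, 0.009, 0.018]
ft_force: [-1.1, 0.9, 0.6]
width: 43.9
```

Call:
jog_arm(
  steps=[
    {"dp": [0, 0, -0.3], "turn": [0, 0, 0], "claw": 0.5},
    {"dp": [0, 0, -0.55], "turn": [0, 0, 0], "claw": 0.5},
    {"dp": [0, 0, -0.55], "turn": [0, 0, 0], "claw": 0.5},
    {"dp": [0, 0, -0.55], "turn": [0, 0, 0], "claw": 0.5},
  ],
)

```text
t: 2.93
ee_pos: [482.3, -246.4, 6.7]
orientation: [-1.562, 0.009, 0.018]
ft_force: [1.0, -0.5, 0.2]
width: 43.8
```

```bash
python3 - <<'E'
from h import *
print(ctrl.get_obs()['ee_pos']);cap('top','top1');cap('side','side1')
E
```

```text
[ 482.32934024 -246.40550227    6.65289075]
```

View pics/top1.png

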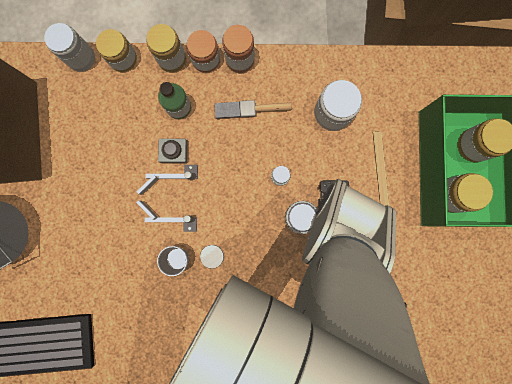

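View pics/side1.png

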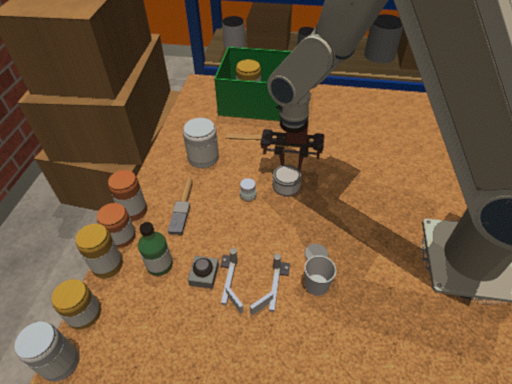

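The fingers are behind the tin (top view, near (330,210)), clear of the pot at (281,175) and the stick. The jog drifted a little in x and tilt, so I'll correct that.

```bash
cat >> h.py <<'E'
from scipy.spatial.transform import Rotation as R
def need():
    o=ctrl.get_obs();r=R.from_rotvec(o['orientation'])
    a=np.array([1,.0075,0]);a/=np.linalg.norm(a);y=np.array([0,0,-1.]);M=np.stack([a,y,np.cross(a,y)],1)
    print(o['t'],o['ee_pos'].round(1),o['ft_force'].round(1),'turn',((R.from_matrix(M)*r.inv()).as_rotvec()/np.pi).round(4))
E
python3 -c "
from h import *
need()"
```

```text
3.0333 [ 483.3 -247.     7.6] [ 0.4  1.5 -0.1] turn [-0.0022 -0.0046  0.0006]
```

Call:
jog_arm(
  steps=[
    {"dp": [0.07, 0, 0.05], "turn": [-0.002, -0.005, 0], "claw": 0.5},
    {"dp": [0.07, 0, 0.05], "turn": [-0.002, -0.005, 0], "claw": 0.5},
    {"dp": [0.07, 0, 0.05], "turn": [-0.002, -0.005, 0], "claw": 0.5},
  ],
)

```text
t: 3.28
ee_pos: [490.2, -247.6, 13.4]
orientation: [-1.572, -0.008, 0.001]
ft_force: [0.4, 0.0, -0.2]
width: 43.9
```

```bash
python3 -c "
from h import *
need()"
```

```text
3.2833 [ 490.2 -247.6   13.4] [ 0.4  0.  -0.2] turn [0.0003 0.0014 0.0005]
```

Call:
jog_arm(
  steps=[
    {"dp": [0, 0.06, 0], "turn": [0, 0, 0], "claw": 0.5},
    {"dp": [0, 0.12, 0], "turn": [0, 0, 0], "claw": 0.5},
    {"dp": [0, 0.18, 0], "turn": [0, 0.001, 0], "claw": 0.5},
    {"dp": [0, 0.24, -0.01], "turn": [0, 0.001, 0], "claw": 0.5},
    {"dp": [0, 0.3, -0.02], "turn": [0, 0.001, 0], "claw": 0.5},
    {"dp": [0, 0.36, -0.02], "turn": [0, 0.001, 0], "claw": 0.5},
    {"dp": [0, 0.42, -0.02], "turn": [0, 0.001, 0], "claw": 0.5},
    {"dp": [0, 0.48, -0.02], "turn": [0, 0.001, 0], "claw": 0.5},
  ],
)

```text
t: 3.95
ee_pos: [490.3, -208.7, 11.8]
orientation: [-1.572, -0.006, 0.004]
ft_force: [-0.2, -2.0, 1.5]
width: 43.9
```

```bash
python3 -c "
from h import *
need();cap('side','side2');cap('top','top2')"
```

```text
3.95 [ 490.3 -208.7   11.8] [-0.2 -2.   1.5] turn [0.0003 0.0004 0.0004]
```

View pics/side2.png

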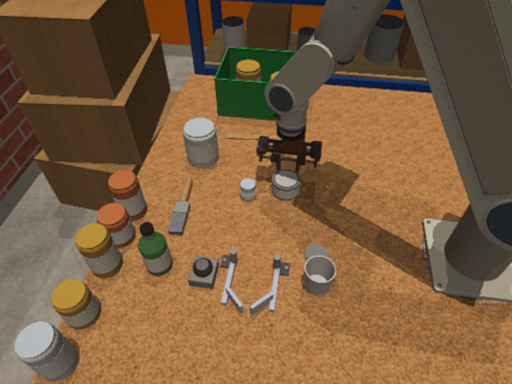

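View pics/top2.png

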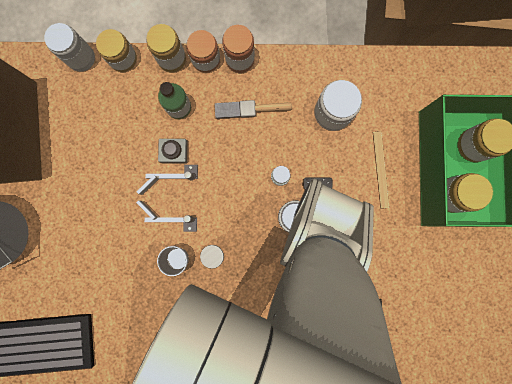

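The tin is still upright and in contact with both fingers: 2 N, at about (287,184) in the side view. I'll measure the offset between tin and TCP.

```bash
cat >> h.py <<'E'
def tin(tag,xc,yc,rng=60):
    d=load(tag);P=cloud(d);q=P.reshape(-1,3);c=d['img'].reshape(-1,3).astype(int)
    m=(abs(q[:,2]-50)<4)&(np.hypot(q[:,0]-xc,q[:,1]-yc)<rng)&(c.max(1)>110)
    mm=m.reshape(d['range_z'].shape).astype(np.uint8)
    cs,_=cv2.findContours(mm,cv2.RETR_EXTERNAL,cv2.CHAIN_APPROX_NONE);k=max(cs,key=cv2.contourArea)
    p=np.array([P[v,u,:2] for [[u,v]] in k])
    from scipy.optimize import least_squares
    # circle of known radius 41 through outer contour, robust
    s=least_squares(lambda a:np.hypot(p[:,0]-a[0],p[:,1]-a[1])-41,[xc,yc],loss='soft_l1',f_scale=1.)
    res=np.hypot(p[:,0]-s.x[0],p[:,1]-s.x[1])-41
    print(tag,s.x.round(1),'n',len(p),'inl',(abs(res)<2).sum(),'med|r|',np.median(abs(res)).round(2)); return s.x
E
python3 -c "
from h import *
tin('side0',489,-181);tin('top0',489,-181);tin('side2',490,-162);tin('top2',490,-162)"
```

```text
side0 [ 488.4 -179.4] n 68 inl 25 med|r| 2.78
top0 [ 489.5 -181.2] n 93 inl 72 med|r| 1.41
side2 [ 490.7 -172.9] n 74 inl 26 med|r| 4.6
top2 [ 487.9 -167. ] n 90 inl 35 med|r| 2.6
```

Call:
jog_arm(
  steps=[
    {"dp": [0.01, 0.07, 0], "turn": [0, 0, 0], "claw": 0.5},
    {"dp": [0.03, 0.14, 0], "turn": [0, 0, 0], "claw": 0.5},
    {"dp": [0.05, 0.21, 0], "turn": [0, 0, 0], "claw": 0.5},
    {"dp": [0.075, 0.28, 0], "turn": [0, 0, 0], "claw": 0.5},
    {"dp": [0.1, 0.35, 0], "turn": [0, 0, 0], "claw": 0.5},
    {"dp": [0.12, 0.42, 0], "turn": [0, 0, 0], "claw": 0.5},
    {"dp": [0.14, 0.49, 0], "turn": [0, 0, 0], "claw": 0.5},
    {"dp": [0.16, 0.56, 0], "turn": [0, 0, 0], "claw": 0.5},
    {"dp": [0.18, 0.63, 0], "turn": [0, 0, 0], "claw": 0.5},
    {"dp": [0.2, 0.7, 0], "turn": [0, 0, 0], "claw": 0.5},
    {"dp": [0.22, 0.77, 0], "turn": [0, 0, 0], "claw": 0.5},
    {"dp": [0.24, 0.84, 0], "turn": [0, 0, 0], "claw": 0.5},
  ],
)

```text
t: 5.05
ee_pos: [509.4, -140.5, 11.7]
orientation: [-1.571, -0.006, 0.005]
ft_force: [0.6, -1.6, 0.1]
width: 44.0
```

```bash
python3 -c "
from h import *
need();cap('side','side3');tin('side3',510,-94)"
```

```text
5.05 [ 509.4 -140.5   11.7] [ 0.6 -1.6  0.1] turn [0.0001 0.0002 0.0003]
side3 [ 514.8 -101.2] n 66 inl 18 med|r| 5.71
```

View pics/side3.png

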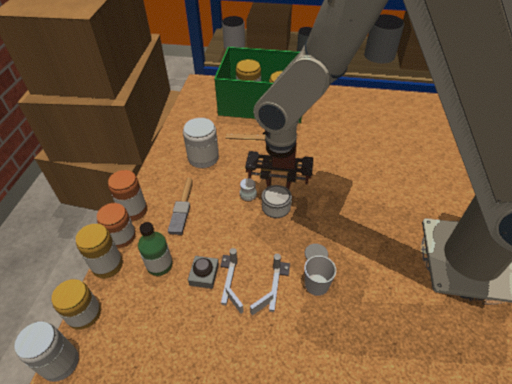

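The tin is upright at (277,202) in the side view, still cradled, and the pot hasn't moved.

Call:
jog_arm(
  steps=[
    {"dp": [0.02, 0.07, 0], "turn": [0, 0, 0], "claw": 0.5},
    {"dp": [0.04, 0.14, 0], "turn": [0, 0, 0], "claw": 0.5},
    {"dp": [0.06, 0.21, 0], "turn": [0, 0, 0], "claw": 0.5},
    {"dp": [0.085, 0.28, 0], "turn": [0, 0, 0], "claw": 0.5},
    {"dp": [0.11, 0.35, 0], "turn": [0, 0, 0], "claw": 0.5},
    {"dp": [0.13, 0.42, 0], "turn": [0, 0, 0], "claw": 0.5},
    {"dp": [0.15, 0.49, 0], "turn": [0, 0, 0], "claw": 0.5},
    {"dp": [0.175, 0.56, 0], "turn": [0, 0, 0], "claw": 0.5},
    {"dp": [0.2, 0.63, 0], "turn": [0, 0, 0], "claw": 0.5},
    {"dp": [0.22, 0.7, 0], "turn": [0, 0, 0], "claw": 0.5},
    {"dp": [0.24, 0.77, 0], "turn": [0, 0, 0], "claw": 0.5},
    {"dp": [0.265, 0.84, 0], "turn": [0, 0, 0], "claw": 0.5},
  ],
)

```text
t: 6.1
ee_pos: [530.9, -71.9, 11.7]
orientation: [-1.571, -0.006, 0.005]
ft_force: [-0.3, -1.7, -0.2]
width: 44.0
```

```bash
python3 -c "
from h import *
need()"
```

```text
6.1 [530.9 -71.9  11.7] [-0.3 -1.7 -0.2] turn [0.     0.0002 0.0002]
```

Call:
jog_arm(
  steps=[
    {"dp": [0.02, 0.07, 0], "turn": [0, 0, 0], "claw": 0.5},
    {"dp": [0.04, 0.14, 0], "turn": [0, 0, 0], "claw": 0.5},
    {"dp": [0.06, 0.21, 0], "turn": [0, 0, 0], "claw": 0.5},
    {"dp": [0.075, 0.28, 0], "turn": [0, 0, 0], "claw": 0.5},
    {"dp": [0.085, 0.35, 0], "turn": [0, 0, 0], "claw": 0.5},
    {"dp": [0.085, 0.42, 0], "turn": [0, 0, 0], "claw": 0.5},
    {"dp": [0.085, 0.49, 0], "turn": [0, 0, 0], "claw": 0.5},
    {"dp": [0.085, 0.56, 0], "turn": [0, 0, 0], "claw": 0.5},
    {"dp": [0.085, 0.63, 0], "turn": [0, 0, 0], "claw": 0.5},
    {"dp": [0.085, 0.68, 0], "turn": [0, 0, 0], "claw": 0.5},
    {"dp": [0.085, 0.68, 0], "turn": [0, 0, 0], "claw": 0.5},
  ],
)

```text
t: 7.02
ee_pos: [537.6, -16.6, 11.7]
orientation: [-1.571, -0.006, 0.005]
ft_force: [-0.7, 0.2, -1.1]
width: 43.9
```

```bash
python3 -c "
from h import *
need();cap('side','side4');d=cap('top','top4');tin('side4',537,28);tin('top4',537,28)
a=load('side4')['img'][150:330,180:360,::-1];b=d['img'][140:300,120:300,::-1]
cv2.imwrite('pics/c4.png',np.hstack([cv2.resize(a,(400,400)),cv2.resize(b,(400,400))]))"
```

```text
7.0167 [537.6 -16.6  11.7] [-0.7  0.2 -1.1] turn [-0.      0.0002  0.    ]
side4 [536.4  26. ] n 118 inl 41 med|r| 4.35Traceback (most recent call last):
  File "<string>", line 3, in <module>
    need();cap('side','side4');d=cap('top','top4');tin('side4',537,28);tin('top4',537,28)
                                                                       ~~~^^^^^^^^^^^^^^^
  File "h.py", line 20, in tin
    cs,_=cv2.findContours(mm,cv2.RETR_EXTERNAL,cv2.CHAIN_APPROX_NONE);k=max(cs,key=cv2.contourArea)
                                                                        ~~~^^^^^^^^^^^^^^^^^^^^^^^^
ValueError: max() iterable argument is empty
```

```bash
python3 -c "
from h import *
d=load('side4');P=cloud(d);q=P.reshape(-1,3)
t=q[(abs(q[:,2]-50)<3)&(np.hypot(q[:,0]-537,q[:,1]-28)<50)]
print('tin',len(t),np.percentile(t,[1,50,99],axis=0).round(1).tolist())
for x in(590,483):
  t=q[(q[:,2]>51)&(q[:,2]<60)&(np.hypot(q[:,0]-x,q[:,1]-102)<14)];print(x,len(t),t.mean(0).round(1),t.min(0).round(1),t.max(0).round(1))
a=d['img'][150:330,180:360,::-1];b=load('top4')['img'][140:300,120:300,::-1]
cv2.imwrite('pics/c4.png',np.hstack([cv2.resize(a,(400,400)),cv2.resize(b,(400,400))]))"
```

```text
tin 627 [[498.9, -7.7, 47.1], [536.0, 31.6, 49.5], [574.5, 68.2, 52.5]]
590 37 [589.9 105.5  53.4] [582.3  95.6  51. ] [598.  113.8  56.8]
483 38 [482.5 104.6  53.6] [475.4  96.2  51.2] [490.5 113.2  56.9]
```

View pics/c4.png

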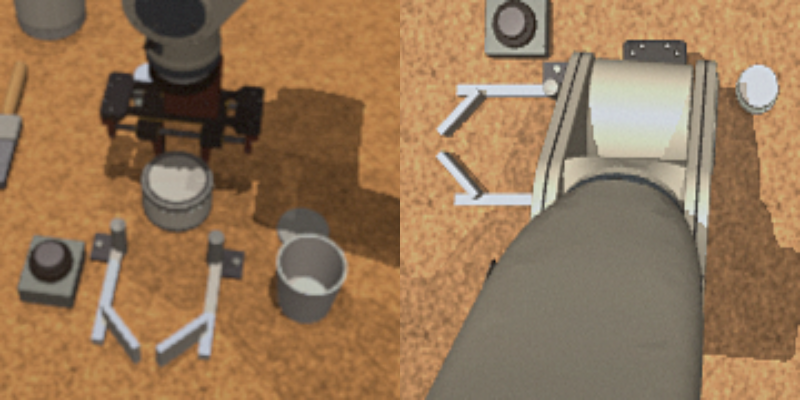

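The tin is centred on the gap: in the side view it's at x 536.7 and the middle of the posts is at 536.2. I'll push it straight in.

Call:
jog_arm(
  steps=[
    {"dp": [0, 0.06, 0], "turn": [0, 0, 0], "claw": 0.5},
    {"dp": [0, 0.12, 0], "turn": [0, 0, 0], "claw": 0.5},
    {"dp": [0, 0.18, 0], "turn": [0, 0, 0], "claw": 0.5},
    {"dp": [-0.005, 0.24, 0], "turn": [0, 0, 0], "claw": 0.5},
    {"dp": [-0.005, 0.3, 0], "turn": [0, 0, 0], "claw": 0.5},
    {"dp": [-0.005, 0.36, 0], "turn": [0, 0, 0], "claw": 0.5},
    {"dp": [-0.01, 0.42, 0], "turn": [0, 0, 0], "claw": 0.5},
    {"dp": [-0.01, 0.48, 0], "turn": [0, 0, 0], "claw": 0.5},
    {"dp": [-0.01, 0.54, 0], "turn": [0, 0, 0], "claw": 0.5},
    {"dp": [-0.01, 0.6, 0], "turn": [0, 0, 0], "claw": 0.5},
    {"dp": [-0.01, 0.66, 0], "turn": [0, 0, 0], "claw": 0.5},
    {"dp": [-0.01, 0.72, 0], "turn": [0, 0, 0], "claw": 0.5},
  ],
)

```text
t: 8.12
ee_pos: [536.8, 40.9, 11.7]
orientation: [-1.571, -0.006, 0.005]
ft_force: [-0.5, -2.4, 0.1]
width: 44.2
```

```bash
python3 -c "
from h import *
need();d=cap('side','side5');P=cloud(d);q=P.reshape(-1,3)
t=q[(abs(q[:,2]-49)<2.5)&(abs(q[:,0]-537)<44)&(abs(q[:,1]-90)<50)]
print('tin',len(t),np.percentile(t,[1,50,99],axis=0).round(1).tolist())
cv2.imwrite('pics/c5.png',cv2.resize(d['img'][150:330,180:360,::-1],(500,500)))"
```

```text
8.1167 [536.8  40.9  11.7] [-0.5 -2.4  0.1] turn [-0.      0.0001  0.0001]
tin 679 [[498.1, 49.5, 46.7], [535.5, 88.3, 49.4], [573.7, 125.2, 51.4]]
```

View pics/c5.png

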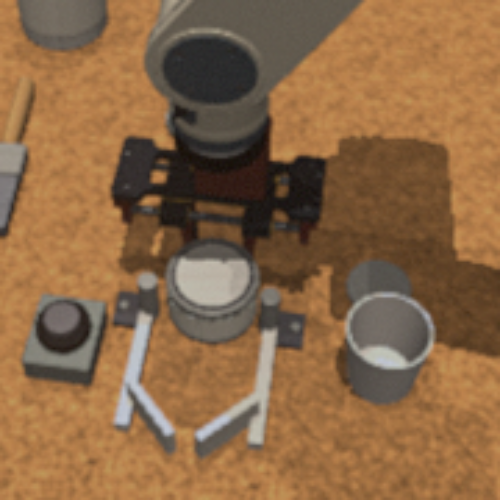

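Call:
jog_arm(
  steps=[
    {"dp": [0, 0.06, 0], "turn": [0, 0, 0], "claw": 0.5},
    {"dp": [0, 0.12, 0], "turn": [0, 0, 0], "claw": 0.5},
    {"dp": [0, 0.18, 0], "turn": [0, 0, 0], "claw": 0.5},
    {"dp": [0, 0.24, 0], "turn": [0, 0, 0], "claw": 0.5},
    {"dp": [0, 0.3, 0], "turn": [0, 0, 0], "claw": 0.5},
    {"dp": [0, 0.36, 0], "turn": [0, 0, 0], "claw": 0.5},
    {"dp": [-0.005, 0.42, 0], "turn": [0, 0, 0], "claw": 0.5},
    {"dp": [-0.005, 0.48, 0], "turn": [0, 0, 0], "claw": 0.5},
    {"dp": [-0.005, 0.54, 0], "turn": [0, 0, 0], "claw": 0.5},
    {"dp": [-0.005, 0.6, 0], "turn": [0, 0, 0], "claw": 0.5},
    {"dp": [-0.005, 0.66, 0], "turn": [0, 0, 0], "claw": 0.5},
    {"dp": [-0.005, 0.72, 0], "turn": [0, 0, 0], "claw": 0.5},
  ],
)

```text
t: 9.17
ee_pos: [536.4, 99.6, 11.7]
orientation: [-1.571, -0.006, 0.005]
ft_force: [-0.0, -1.9, 0.9]
width: 43.8
```

Call:
jog_arm(
  steps=[
    {"dp": [0, 0.05, 0], "turn": [0, 0, 0], "claw": 0.5},
    {"dp": [0, 0.1, 0], "turn": [0, 0, 0], "claw": 0.5},
    {"dp": [0, 0.15, 0], "turn": [0, 0, 0], "claw": 0.5},
    {"dp": [0, 0.2, 0], "turn": [0, 0, 0], "claw": 0.5},
    {"dp": [0, 0.25, 0], "turn": [0, 0, 0], "claw": 0.5},
    {"dp": [0, 0.28, 0], "turn": [0, 0, 0], "claw": 0.5},
  ],
)

```text
t: 9.67
ee_pos: [536.4, 122.5, 11.7]
orientation: [-1.57, -0.006, 0.006]
ft_force: [-0.4, -1.2, 0.7]
width: 44.0
```

```bash
python3 -c "
from h import *
need();d=cap('side','side6')
cv2.imwrite('pics/c6.png',cv2.resize(d['img'][150:330,180:360,::-1],(500,500)))"
```

```text
9.6667 [536.4 122.5  11.7] [-0.4 -1.2  0.7] turn [-0.0001  0.0001 -0.    ]
```

View pics/c6.png

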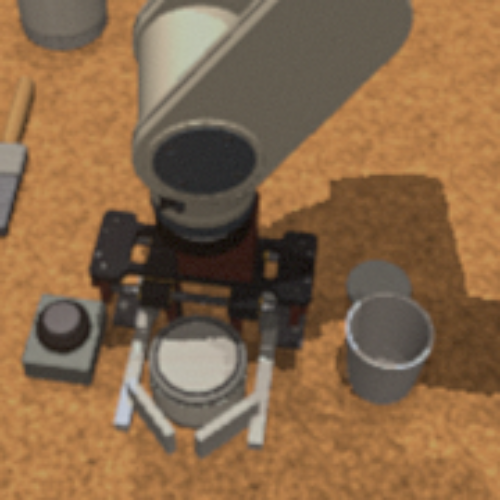

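The tin is nearly home, about 8 mm short. I'll finish slowly and watch the force.

Call:
jog_arm(
  steps=[
    {"dp": [0, 0.025, 0], "turn": [0, 0, 0], "claw": 0.5},
    {"dp": [0, 0.05, 0], "turn": [0, 0, 0], "claw": 0.5},
    {"dp": [0, 0.075, 0], "turn": [0, 0, 0], "claw": 0.5},
    {"dp": [0, 0.075, 0], "turn": [0, 0, 0], "claw": 0.5},
  ],
)

```text
t: 10.05
ee_pos: [536.5, 129.1, 11.7]
orientation: [-1.57, -0.007, 0.006]
ft_force: [-0.6, -0.5, 1.1]
width: 43.9
```

Call:
jog_arm(
  steps=[
    {"dp": [0, 0.02, 0], "turn": [0, 0, 0], "claw": 0.5},
    {"dp": [0, 0.03, 0], "turn": [0, 0, 0], "claw": 0.5},
  ],
)

```text
t: 10.22
ee_pos: [536.4, 131.5, 11.7]
orientation: [-1.57, -0.007, 0.006]
ft_force: [0.2, -2.0, 0.1]
width: 43.8
```

Call:
jog_arm(
  steps=[
    {"dp": [0, 0.02, 0], "turn": [0, 0, 0], "claw": 0.5},
    {"dp": [0, 0.02, 0], "turn": [0, 0, 0], "claw": 0.5},
  ],
)

```text
t: 10.38
ee_pos: [536.7, 132.9, 11.7]
orientation: [-1.571, -0.007, 0.006]
ft_force: [0.8, -4.3, -0.2]
width: 43.8
```

Call:
jog_arm(
  steps=[
    {"dp": [0, 0.015, 0], "turn": [0, 0, 0], "claw": 0.5},
    {"dp": [0, 0.015, 0], "turn": [0, 0, 0], "claw": 0.5},
  ],
)

```text
t: 10.55
ee_pos: [537.0, 133.2, 11.8]
orientation: [-1.572, -0.008, 0.006]
ft_force: [1.7, -8.8, 0.3]
width: 43.7
```

Call:
jog_arm(
  steps=[
    {"dp": [0, 0.015, 0], "turn": [0, 0, 0], "claw": 0.5},
    {"dp": [0, 0.015, 0], "turn": [0, 0, 0], "claw": 0.5},
  ],
)

```text
t: 10.72
ee_pos: [537.1, 133.3, 11.8]
orientation: [-1.574, -0.009, 0.007]
ft_force: [1.5, -9.5, 0.7]
width: 44.1
```

Call:
jog_arm(
  steps=[
    {"dp": [0, 0.03, 0], "turn": [0, 0, 0], "claw": 0.5},
    {"dp": [0, 0.03, 0], "turn": [0, 0, 0], "claw": 0.5},
    {"dp": [0, 0.03, 0], "turn": [0, 0, 0], "claw": 0.5},
  ],
)

```text
t: 10.97
ee_pos: [537.4, 133.5, 11.9]
orientation: [-1.576, -0.01, 0.008]
ft_force: [2.0, -15.7, 2.1]
width: 43.9
```

```bash
python3 -c "
from h import *
need();d=cap('side','side7');P=cloud(d);q=P.reshape(-1,3)
t=q[(abs(q[:,2]-49)<2.5)&(abs(q[:,0]-537)<44)&(abs(q[:,1]-180)<50)]
print('tin',len(t),np.percentile(t,[1,50,99],axis=0).round(1).tolist())
cv2.imwrite('pics/c7.png',cv2.resize(d['img'][210:330,200:320,::-1],(600,600),interpolation=2))"
```

```text
10.9667 [537.4 133.5  11.9] [  2.  -15.7   2.1] turn [ 0.0017  0.0005 -0.0014]
tin 807 [[498.0, 141.6, 46.7], [535.3, 182.0, 49.4], [573.3, 217.9, 51.4]]
```

View pics/c7.png

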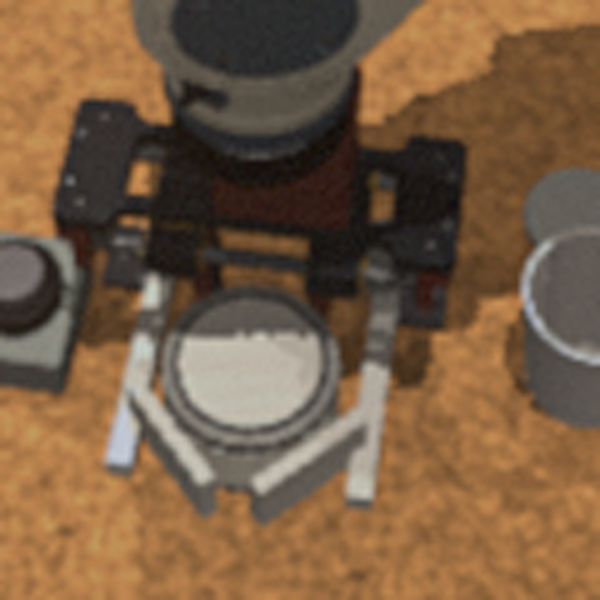

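The tin is against both plates, with contact at about (190,440) and (300,430) in the crop. The force rose to 16 N with no further travel. I'll back off along −y and then raise.

Call:
jog_arm(
  steps=[
    {"dp": [0, -0.08, 0], "turn": [0, 0, 0], "claw": 0.5},
    {"dp": [0, -0.2, 0], "turn": [0, 0, 0], "claw": 0.5},
    {"dp": [0, -0.35, 0], "turn": [0, 0, 0], "claw": 0.5},
    {"dp": [0, -0.45, 0], "turn": [0, 0, 0], "claw": 0.5},
    {"dp": [0, -0.45, 0], "turn": [0, 0, 0], "claw": 0.5},
  ],
)

```text
t: 11.43
ee_pos: [537.2, 96.0, 11.8]
orientation: [-1.576, -0.009, 0.007]
ft_force: [0.1, 0.5, 0.1]
width: 43.8
```

Call:
jog_arm(
  steps=[
    {"dp": [0, 0, 0.3], "turn": [0, 0, 0], "claw": 0.5},
    {"dp": [0, 0, 0.65], "turn": [0, 0, 0], "claw": 0.5},
    {"dp": [0, 0, 1], "turn": [0, 0, 0], "claw": 0.5},
    {"dp": [0, 0, 1], "turn": [0, 0, 0], "claw": 0.5},
  ],
)

```text
t: 11.77
ee_pos: [540.3, 96.5, 96.4]
orientation: [-1.575, -0.014, 0.001]
ft_force: [0.5, 0.4, 0.6]
width: 43.7
```

Call:
jog_arm(
  steps=[
    {"dp": [0, -0.1, 0.5], "turn": [0, 0, 0], "claw": 0},
    {"dp": [0, -0.3, 0.8], "turn": [0, 0, 0], "claw": 0},
    {"dp": [0.4, -0.5, 0.8], "turn": [0, 0, 0], "claw": 0},
    {"dp": [0.8, -0.5, 0.8], "turn": [0, 0, 0], "claw": 0},
    {"dp": [0.8, -0.5, 0.8], "turn": [0, 0, 0], "claw": 0},
  ],
)

```text
t: 12.18
ee_pos: [609.9, 55.9, 161.5]
orientation: [-1.574, -0.018, -0.006]
ft_force: [-0.3, 0.5, -0.2]
width: 14.3
```

```bash
python3 -c "
from h import *
need();d=cap('side','side8');P=cloud(d);q=P.reshape(-1,3)
t=q[(abs(q[:,2]-49)<2.5)&(abs(q[:,0]-537)<44)&(abs(q[:,1]-180)<50)]
print('tin',len(t),np.percentile(t,[1,50,99],axis=0).round(1).tolist())
e=cap('top','top8')
cv2.imwrite('pics/c8.png',np.hstack([cv2.resize(d['img'][190:330,180:320,::-1],(400,400),interpolation=2),cv2.resize(e['img'][130:270,110:250,::-1],(400,400),interpolation=2)]))"
```

```text
12.1833 [609.9  55.9 161.5] [-0.3  0.5 -0.2] turn [ 0.0011  0.0049 -0.0001]
tin 796 [[497.7, 141.4, 46.7], [535.3, 181.4, 49.3], [573.7, 218.7, 51.4]]
```

View pics/c8.png

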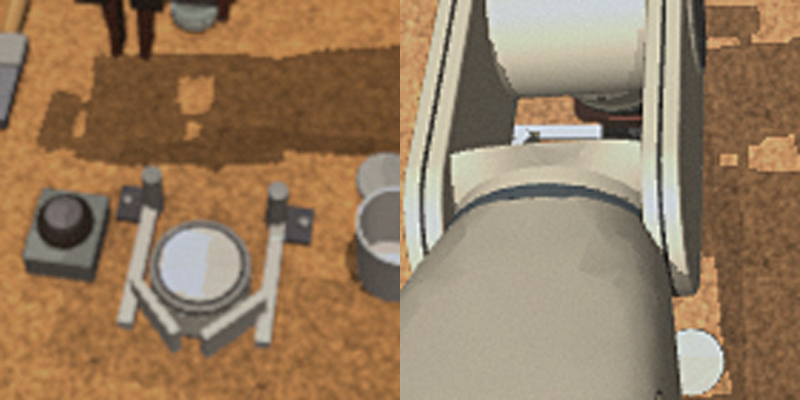

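The side view shows the tin sitting against both plates. I'll clear the arm away to check it from the top before pressing.

Call:
jog_arm(
  steps=[
    {"dp": [-0.3, -0.5, 0], "turn": [0, 0.004, 0], "claw": 0},
    {"dp": [-0.7, -1, 0], "turn": [0, 0.004, 0], "claw": 0},
    {"dp": [-1, -1, 0], "turn": [0, 0.004, 0], "claw": 0},
  ],
)

```text
t: 12.53
ee_pos: [522.9, -25.5, 158.4]
orientation: [-1.575, -0.002, 0.012]
ft_force: [0.9, -0.5, 0.8]
width: 0.5
```

Call:
jog_arm(
  steps=[
    {"dp": [0, -0.5, 0], "turn": [0, 0, 0], "claw": 0},
    {"dp": [0, -1, 0], "turn": [0, 0, 0], "claw": 0},
    {"dp": [0, -1, 0], "turn": [0, 0, 0], "claw": 0},
  ],
)

```text
t: 12.78
ee_pos: [521.0, -109.7, 158.0]
orientation: [-1.576, 0.001, 0.01]
ft_force: [-0.4, 0.1, 0.2]
width: 0.2
```

Call:
jog_arm(
  steps=[
    {"dp": [0, -0.5, 0], "turn": [0, 0, 0], "claw": 0},
    {"dp": [0, -1, 0], "turn": [0, 0, 0], "claw": 0},
    {"dp": [0, -1, 0], "turn": [0, 0, 0], "claw": 0},
  ],
)

```text
t: 13.03
ee_pos: [520.2, -193.9, 157.6]
orientation: [-1.578, 0.004, 0.008]
ft_force: [0.3, 0.3, 0.4]
width: 0.5
```

```bash
python3 -c "
from h import *
need();e=cap('top','top9');P=cloud(e);q=P.reshape(-1,3)
t=q[(abs(q[:,2]-50)<3)&(abs(q[:,0]-537)<46)&(abs(q[:,1]-177)<50)];print(len(t),t.mean(0).round(1),np.percentile(t,[1,99],axis=0).round(1).tolist())
tin('top9',537,177)
cv2.imwrite('pics/c9.png',cv2.resize(e['img'][130:270,110:250,::-1],(600,600),interpolation=2));"
```

```text
13.0333 [ 520.2 -193.9  157.6] [0.3 0.3 0.4] turn [ 0.0022 -0.0023  0.0015]
724 [536.5 177.1  50.3] [[498.3, 139.5, 47.1], [574.6, 215.3, 52.9]]
top9 [536.9 178.2] n 107 inl 52 med|r| 2.03
```

View pics/c9.png

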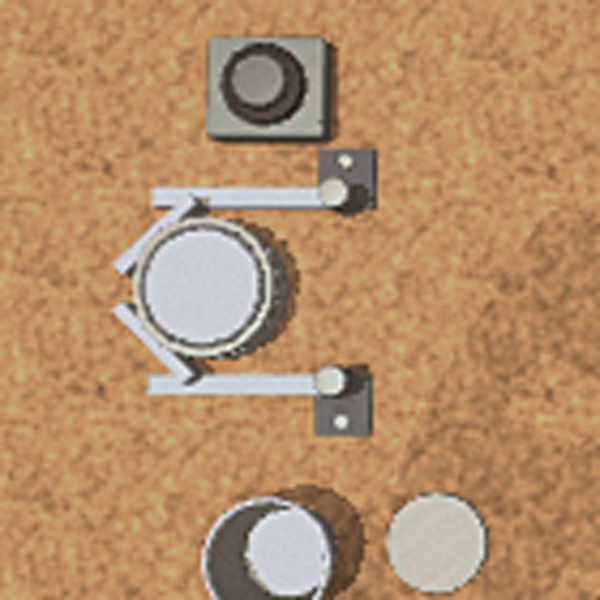

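The tin is home: (536.5, 177.1) against a predicted (536.4, 176.8). Before pressing, I'll check the clearance of the 178 mm gripper body to the thinner bottle.

```bash
python3 -c "
from h import *
for tag in('top0','side0'):
  q=cloud(load(tag)).reshape(-1,3)
  t=q[(q[:,2]>60)&(q[:,2]<175)&(abs(q[:,0]-740)<90)&(abs(q[:,1]-150)<90)];print(len(t),np.percentile(t,[1,50,99],axis=0).round(0).tolist())
  t=q[(q[:,2]>15)&(q[:,2]<60)&(abs(q[:,0]-740)<60)&(abs(q[:,1]-150)<70)];print(len(t),np.percentile(t,[1,50,99],axis=0).round(0).tolist())
"
```

```text
736 [[742.0, 106.0, 62.0], [764.0, 130.0, 112.0], [801.0, 166.0, 163.0]]
177 [[681.0, 105.0, 16.0], [744.0, 126.0, 32.0], [783.0, 180.0, 58.0]]
923 [[741.0, 121.0, 62.0], [764.0, 154.0, 108.0], [800.0, 173.0, 160.0]]
335 [[681.0, 120.0, 15.0], [751.0, 166.0, 35.0], [794.0, 185.0, 59.0]]
```

The bottle's near edge is at x≈741, so with the jaws along x the body would reach 745. I'll turn the gripper 90° on the way, which brings the body to 694 and clears it.

Call:
jog_arm(
  steps=[
    {"dp": [0.1, 0.33, 0], "turn": [0, 0, 0.035], "claw": 0},
    {"dp": [0.2, 0.67, 0], "turn": [0, 0, 0.07], "claw": 0},
    {"dp": [0.3, 1, 0], "turn": [0, 0, 0.1], "claw": 0},
  ],
)

```text
t: 13.33
ee_pos: [542.6, -109.4, 156.6]
orientation: [-1.561, -0.244, 0.259]
ft_force: [0.1, -0.4, -0.1]
width: 0.7
```

Call:
jog_arm(
  steps=[
    {"dp": [0.1, 0.33, 0], "turn": [0, 0, 0.035], "claw": 0},
    {"dp": [0.2, 0.67, 0], "turn": [0, 0, 0.07], "claw": 0},
    {"dp": [0.3, 1, 0], "turn": [0, 0, 0.1], "claw": 0},
  ],
)

```text
t: 13.58
ee_pos: [565.1, -26.1, 155.9]
orientation: [-1.517, -0.494, 0.51]
ft_force: [-0.1, -0.5, -0.3]
width: 0.5
```

Call:
jog_arm(
  steps=[
    {"dp": [0.1, 0.33, 0], "turn": [0, 0, 0.035], "claw": 0},
    {"dp": [0.2, 0.67, 0], "turn": [0, 0, 0.07], "claw": 0},
    {"dp": [0.3, 1, 0], "turn": [0, 0, 0.1], "claw": 0},
  ],
)

```text
t: 13.83
ee_pos: [587.4, 57.2, 155.2]
orientation: [-1.443, -0.742, 0.76]
ft_force: [0.7, -0.3, 0.0]
width: 0.4
```

Call:
jog_arm(
  steps=[
    {"dp": [0.15, 0.2, 0], "turn": [0, 0, 0.035], "claw": 0},
    {"dp": [0.3, 0.4, 0], "turn": [0, 0, 0.07], "claw": 0},
    {"dp": [0.4, 0.6, 0], "turn": [0, 0, 0.1], "claw": 0},
  ],
)

```text
t: 14.08
ee_pos: [618.2, 108.2, 154.4]
orientation: [-1.338, -0.987, 1.006]
ft_force: [0.3, 0.4, 1.2]
width: 0.9
```

Call:
jog_arm(
  steps=[
    {"dp": [0.1, 0.2, 0], "turn": [0, 0, 0.035], "claw": 0},
    {"dp": [0.2, 0.4, 0], "turn": [0, 0, 0.07], "claw": 0},
    {"dp": [0.25, 0.5, 0], "turn": [0, 0, 0.1], "claw": 0},
    {"dp": [0.25, 0.5, 0], "turn": [0, 0, 0.1], "claw": 0},
  ],
)

```text
t: 14.42
ee_pos: [636.9, 151.6, 153.5]
orientation: [-1.2, -1.226, 1.245]
ft_force: [-0.2, 0.8, 0.1]
width: 0.6
```

```bash
sed -i 's/a=np.array(\[1,.0075,0\]);a\/=/a=np.array([0,1.,0]);a\/=/' h.py; python3 -c "
from h import *
need()"
```

```text
14.4167 [636.9 151.6 153.5] [-0.2  0.8  0.1] turn [ 0.004  -0.001  -0.0107]
```

Call:
jog_arm(
  steps=[
    {"dp": [0.24, -0.05, 0], "turn": [0.004, -0.001, -0.01], "claw": 0},
    {"dp": [0.24, -0.05, -0.4], "turn": [0.004, -0.001, -0.01], "claw": 0},
    {"dp": [0.24, -0.05, -0.8], "turn": [0.004, -0.001, -0.01], "claw": 0},
    {"dp": [0.24, -0.05, -0.8], "turn": [0.004, -0.001, -0.01], "claw": 0},
    {"dp": [0.24, -0.05, -0.8], "turn": [0.004, -0.001, -0.01], "claw": 0},
  ],
)

```text
t: 14.83
ee_pos: [653.4, 147.5, 87.8]
orientation: [-1.206, -1.205, 1.213]
ft_force: [-0.3, 0.0, 0.6]
width: 0.4
```

```bash
python3 -c "
from h import *
d=cap('side','side10');need()
cv2.imwrite('pics/c10.png',cv2.resize(d['img'][170:330,120:300,::-1],(675,600),interpolation=2))"
```

```text
14.8833 [655.1 147.8  89.7] [-0.6 -0.5  0. ] turn [ 0.0001 -0.0005 -0.0003]
```

View pics/c10.png

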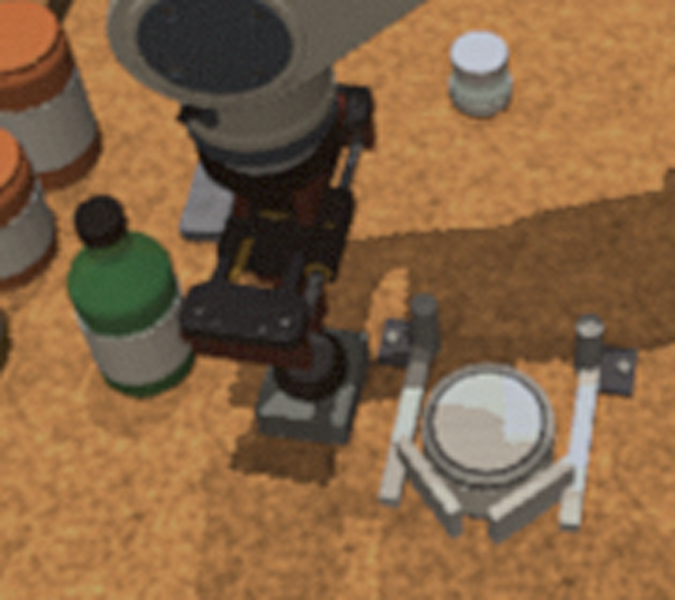

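The gripper is over the button with the tin home and the bottle clear. I'll descend.

Call:
jog_arm(
  steps=[
    {"dp": [0.015, 0, -0.2], "turn": [0, 0, 0], "claw": 0},
    {"dp": [0.015, 0, -0.4], "turn": [0, 0, 0], "claw": 0},
    {"dp": [0.015, 0, -0.41], "turn": [0, 0, 0], "claw": 0},
    {"dp": [0.015, 0, -0.41], "turn": [0, 0, 0], "claw": 0},
  ],
)

```text
t: 15.22
ee_pos: [656.0, 147.8, 56.9]
orientation: [-1.208, -1.208, 1.211]
ft_force: [1.2, 0.1, 1.0]
width: 0.4
```

Call:
jog_arm(
  steps=[
    {"dp": [0, 0, -0.03], "turn": [0, 0, 0], "claw": 0},
    {"dp": [0, 0, -0.06], "turn": [0, 0, 0], "claw": 0},
    {"dp": [0, 0, -0.06], "turn": [0, 0, 0], "claw": 0},
  ],
)

```text
t: 15.47
ee_pos: [656.4, 147.8, 52.5]
orientation: [-1.208, -1.208, 1.21]
ft_force: [-0.6, -0.2, -0.4]
width: 0.5
```

Call:
jog_arm(
  steps=[
    {"dp": [0, 0, -0.03], "turn": [0, 0, 0], "claw": 0},
    {"dp": [0, 0, -0.06], "turn": [0, 0, 0], "claw": 0},
    {"dp": [0, 0, -0.06], "turn": [0, 0, 0], "claw": 0},
  ],
)

```text
t: 15.72
ee_pos: [656.7, 147.9, 47.8]
orientation: [-1.209, -1.209, 1.21]
ft_force: [-0.3, -0.2, 3.2]
width: 0.5
```

Call:
jog_arm(
  steps=[
    {"dp": [0, 0, -0.025], "turn": [0, 0, 0], "claw": 0},
    {"dp": [0, 0, -0.025], "turn": [0, 0, 0], "claw": 0},
  ],
)

```text
t: 15.88
ee_pos: [656.7, 147.9, 46.3]
orientation: [-1.209, -1.209, 1.21]
ft_force: [-2.7, -0.2, 4.7]
width: 0.8
```

Call:
jog_arm(
  steps=[
    {"dp": [0, 0, -0.02], "turn": [0, 0, 0], "claw": 0},
    {"dp": [0, 0, -0.02], "turn": [0, 0, 0], "claw": 0},
  ],
)

```text
t: 16.05
ee_pos: [656.8, 147.9, 46.2]
orientation: [-1.209, -1.209, 1.21]
ft_force: [-4.8, -1.2, 12.2]
width: 0.4
```

Call:
jog_arm(
  steps=[
    {"dp": [0, 0, -0.025], "turn": [0, 0, 0], "claw": 0},
    {"dp": [0, 0, -0.025], "turn": [0, 0, 0], "claw": 0},
    {"dp": [0, 0, -0.025], "turn": [0, 0, 0], "claw": 0},
  ],
)

```text
t: 16.3
ee_pos: [656.8, 147.9, 46.1]
orientation: [-1.209, -1.209, 1.21]
ft_force: [-6.5, -1.0, 16.0]
width: 0.5
```

The button is at its hard stop: z 46.1 and 16 N. I'll release it and move clear.

Call:
jog_arm(
  steps=[
    {"dp": [0, 0, 0.06], "turn": [0, 0, 0], "claw": 0},
    {"dp": [0, 0, 0.15], "turn": [0, 0, 0], "claw": 0},
    {"dp": [0, 0, 0.5], "turn": [0, 0, 0], "claw": 0},
    {"dp": [0, 0, 1], "turn": [0, 0, 0], "claw": 0},
    {"dp": [0, 0, 1], "turn": [0, 0, 0], "claw": 0},
  ],
)

```text
t: 16.72
ee_pos: [661.1, 148.8, 133.1]
orientation: [-1.215, -1.217, 1.203]
ft_force: [1.8, -0.3, 1.7]
width: 0.4
```

Call:
jog_arm(
  steps=[
    {"dp": [-0.2, -0.3, 0.5], "turn": [0, 0, 0], "claw": 0},
    {"dp": [-0.6, -0.7, 0.6], "turn": [0, 0, 0], "claw": 0},
    {"dp": [-1, -1, 0.6], "turn": [0, 0, 0], "claw": 0},
    {"dp": [-1, -1, 0.6], "turn": [0, 0, 0], "claw": 0},
  ],
)

```text
t: 17.05
ee_pos: [577.4, 66.2, 181.9]
orientation: [-1.215, -1.215, 1.204]
ft_force: [0.3, 0.9, -1.4]
width: 0.4
```

Call:
jog_arm(
  steps=[
    {"dp": [0, -0.5, 0], "turn": [0, 0, 0], "claw": 0},
    {"dp": [0, -1, 0], "turn": [0, 0, 0], "claw": 0},
    {"dp": [0, -1, 0], "turn": [0, 0, 0], "claw": 0},
  ],
)

```text
t: 17.3
ee_pos: [577.4, -18.9, 182.2]
orientation: [-1.218, -1.212, 1.202]
ft_force: [0.2, -0.6, -0.4]
width: 0.9
```

Call:
jog_arm(
  steps=[
    {"dp": [0, -0.5, 0], "turn": [0, 0, 0], "claw": 0},
    {"dp": [0, -1, 0], "turn": [0, 0, 0], "claw": 0},
    {"dp": [0, -1, 0], "turn": [0, 0, 0], "claw": 0},
  ],
)

```text
t: 17.55
ee_pos: [578.0, -103.9, 182.2]
orientation: [-1.222, -1.21, 1.2]
ft_force: [0.3, 0.6, -0.8]
width: 0.6
```

Call:
jog_arm(
  steps=[
    {"dp": [0, -0.5, 0], "turn": [0, 0, 0], "claw": 0},
    {"dp": [0, -1, 0], "turn": [0, 0, 0], "claw": 0},
    {"dp": [0, -1, 0], "turn": [0, 0, 0], "claw": 0},
    {"dp": [0, -1, 0], "turn": [0, 0, 0], "claw": 0},
    {"dp": [0, -1, 0], "turn": [0, 0, 0], "claw": 0},
  ],
)

```text
t: 17.97
ee_pos: [577.9, -183.3, 181.8]
orientation: [-1.222, -1.209, 1.199]
ft_force: [0.3, 0.5, 0.3]
width: 0.5
```

```bash
python3 -c "
from h import *
need();e=cap('top','top11');P=cloud(e);q=P.reshape(-1,3)
P0=cloud(load('top0')).reshape(-1,3)
for n,x,y,r,a,b in[('tin',537,177,46,46,54),('btn',656,148,20,48,60),('pot',595,-128,35,44,56),('cup',381,135,45,66,85),('lid',389,43,40,3,12),('thin',764,130,50,60,170)]:
  f=lambda Q:Q[(Q[:,2]>a)&(Q[:,2]<b)&(np.hypot(Q[:,0]-x,Q[:,1]-y)<r)]
  print(n,f(P0).mean(0).round(1) if len(f(P0)) else '',f(q).mean(0).round(1),len(f(q)))
"
```

```text
17.9667 [ 577.9 -183.3  181.8] [0.3 0.5 0.3] turn [0.0005 0.003  0.0029]
tin  [536.5 177.1  50.4] 805
btn [656.3 147.6  51.6] [656.4 147.9  51.6] 121
pot [ 594.9 -128.2   49.9] [nan nan nan] 0
cup [381.4 136.8  73.4] [381.2 136.7  73.3] 156
lid [388.3  44.2   6.1] [388.4  44.2   6. ] 412
thin [765.  131.8 116.3] [764.9 131.7 115.6] 741<string>:7: RuntimeWarning: Mean of empty slice.
  ret = um.true_divide(
```

View pics/top11.png

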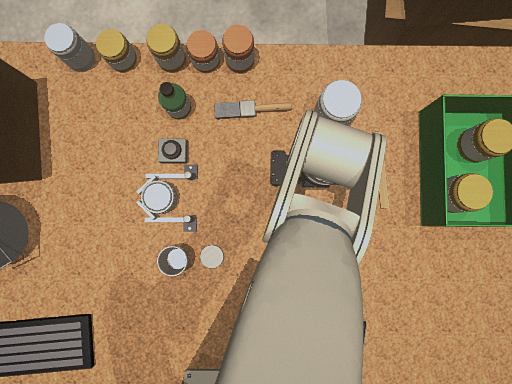

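The tin is home at (157,197) and the button is back up. The arm hides the pot in this view, so I'll check it from the side.

```bash
python3 -c "
from h import *
cap('side','side11')
f=lambda Q:Q[(Q[:,2]>25)&(Q[:,2]<53)&(np.hypot(Q[:,0]-595,Q[:,1]+128)<32)]
for t in('side0','side10','side11'): 
  a=f(cloud(load(t)).reshape(-1,3));print(t,len(a),a.mean(0).round(1))
need();print(ctrl.close_job())"
```

```text
side0 197 [ 593.  -120.3   44.6]
side10 202 [ 593.2 -120.3   44.2]
side11 201 [ 593.1 -120.3   44.4]
18.0667 [ 578.  -182.4  182. ] [-0.4 -0.1 -0.2] turn [0.0006 0.0031 0.0022]
the job is handed in; nothing more can be done
None
```

I pushed the tin through the gap into the V stop, pressed the start button fully and let it go. I handed the job in at 18.1 s of the 59 s allowed.

- **Tin:** I pushed it low from behind with two spread fingers; it was upright in every picture I took. At the stop the force rose to 16 N with no further travel. Before pressing, the top view put it at (536.5, 177.1) mm against a predicted home of (536.4, 176.8). After pressing it was unchanged.
- **Button:** With the gripper shut, I pressed it down to z = 46.1 mm, where it hit its stop at 16 N. After release its top measured 51.6 mm, the same as at the start.
- **Other things:** The cup, lid, pot and thinner bottle measured the same as at the start, within about 1 mm. In the final top view, the arm hid the pot (I checked it from the side instead) and part of the litre tin and stick. I only checked the litre tin, brush and stick by eye.
- **Checks that disagreed:** The fits of the tin's circle were noisy, 1 to 10 mm off. I relied on the depth averages and the finger geometry instead.

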